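# Discharge the static, then hold the dust box lid at 45 degrees

### The job

Fresh resin letters are curing in the dust box. So that dust does not cling when it is opened, first squeeze the trigger of the anti-static gun all the way in for a moment and let it spring right back out, with the lid still shut; then lift the clear lid, which has a black T-handle in front, and finish while holding it there, open at 45 degrees, so the letters can be looked at under its shelter. The lid falls shut if let go, so do not let go at the end; never swing it open beyond 60 degrees, and leave the vial, the cup and the jar standing where they are.

Things in the scene. Friction and masses are not known exactly. Their poses are not given: they have to be found in the camera images.
- dust_box: White open-topped box with a clear hinged lid, fixed to the table: 170 (x) x 200 (y) x 70 mm high, walls 5 mm. Origin: centre of its underside; its +x axis points from the front (T-handle side, toward the robot) to the hinge side, z up. Resin letters lie fixed inside.
- lid_angle (a joint): Angle of the clear lid (rad): 0 = shut, grows as the front edge rises, 0.785 = 45 degrees, stop at 1.9. 0.2 to 0.35 kg with the handle, no spring; it falls shut from any angle below about 1.5. Lid plate 174 mm long from hinge to front edge, 200 mm wide, 4 mm thick in a grey 8 mm frame.
- lid_hinge (a point): Middle of the lid's hinge axis, 89 mm behind the box centre and 74 mm above the table; the axis runs along the box's y axis. The distance from here to handle_bar is 210 mm.
- dust_lid: The clear lid in its grey frame. Black T-handle on the middle of its front edge: neck 14 mm wide, ending in a round cross bar parallel to the hinge, 16 mm thick, 34 mm long. Pinched on its flat ends (34 mm apart along the box's y) it pivots between the fingers; it can also be taken round its thickness. Origin on the hinge axis (= lid_hinge); turns with the lid, +x from handle to hinge.
- handle_bar (a point): Centre of the T-handle's cross bar, 210 mm from the hinge, 36 mm ahead of the lid's front edge (40 mm ahead of the box wall's outer face), 75 mm above the table while the lid is shut. Free space below and beside it.
- gun_stand: Blue anti-static gun lying on its side, clamped in a stand fixed to the table. Origin: on the table under the barrel; z up. Barrel 43 mm thick (collars 49), axis 78 mm up, along the stand's y, nozzle to +y. Blue grip from x = -18 to -121 mm, 78 mm up, 24 mm wide (y -42 to -18 mm; end cap 28), 30 mm thick vertically; nothing under it.
- trigger_angle (a joint): Orange trigger on the +y side of the grip: 0 = out, 0.30 rad = fully in (stop), moving toward the grip; a spring returns it (2 N at rest, 7 N fully in, at the squeeze point). Upright pivot at stand x = -24, y = +4 mm; blade 62 mm long toward -x, 8 mm thick (outer face y = +8 mm when out; 10 mm bead at its end), 22 mm tall, centred 78 mm up.
- squeeze_point (a point): Middle between the grip's back face and the trigger's outer face when out (50 mm apart along the stand's y; 37 mm when fully squeezed), 70 mm from the barrel axis toward -x, 78 mm above the table. Fingers come from above, closing along the stand's y, on the grip's back and the trigger's outer face.
- violet_vial: Bystander: vial with violet contents and white cap, 38 mm across, 62 mm high. Origin: centre of its underside.
- purple_cup: Bystander: small clear cup with purple resin, 61 mm across, 41 mm high. Origin: centre of its underside.
- brown_jar: Bystander: small brown jar with black cap, 33 mm across, 40 mm high. Origin: centre of its underside.

How it is judged:
On the way, in this order (a step that is already met when the one before it is completed fails the run):
1. the trigger is squeezed all the way (0.25 rad or more) with the lid shut (value of joint trigger_angle above 0.25 rad and value of joint lid_angle below 0.06 rad), for 0.2 s.
2. the trigger has sprung back out, with the lid still shut (value of joint trigger_angle below 0.04 rad and value of joint lid_angle below 0.06 rad), for 0.2 s.
3. the lid is held at 45 degrees (+-6) by the fingers (value of joint lid_angle between 0.68 and 0.89 rad and contact force between dust_lid and the fingers above 0.4 N), for 0.3 s.
At the end, for the whole second after the job is handed in: The lid stands still at 45 degrees (within 6 degrees either way), held by the fingers and by nothing else; the trigger is out; the vial, cup and jar stand upright within 20 mm of where they were (all of step 3 and velocity of joint lid_angle between -0.1 and 0.1 rad/s and value of joint trigger_angle below 0.04 rad and contact force between dust_box and violet_vial below 0.1 N and contact force between dust_box and purple_cup below 0.1 N and contact force between dust_box and brown_jar below 0.1 N and distance of each of violet_vial, purple_cup, brown_jar from where it was at the start of the episode below 0.02 m and angle between each of violet_vial, purple_cup, brown_jar's own z axis and vertical below 0.2 rad); the arm keeps its last pose, push and grip.
It fails at once if the lid is swung open beyond 60 degrees (value of joint lid_angle above 1.05 rad).
It fails at once if the vial, the cup or the jar is knocked over or shoved 20 mm or more (distance of any of violet_vial, purple_cup, brown_jar from where it was at the start of the episode above 0.02 m or angle between any of violet_vial, purple_cup, brown_jar's own z axis and vertical above 0.5 rad).
It also fails if it takes over 48 s, if anything falls off the work surface, if the arm or the gripper's body presses on something with over 40 N, if the wrist force passes 120 N, or if a joint passes its speed limit or range.

### The arm

A 6-joint arm with a two-finger parallel gripper is mounted at the origin on a cart in front of the work surface, level with it; the furniture and walls round the work are solid. World frame = base frame: x ahead of the robot, y to its left, z up, the work surface at z = 0. Lengths are in m, angles in rad, forces in N, time in s.
With the tool pointing down it reaches from about 0.375 to 0.975 m from the base axis. Payload 3.8 kg.
Tool frame: the origin (TCP) lies midway between the tips of the shut fingers; the grasp point (between the pads) lies 19 mm behind it; z points along the fingers, y is the line along which they close (so a half turn about z gives the same grasp; the last joint's range is limited). The gripper opens to 85 mm and grips with 20 to 120 N. Pads are 22 mm wide; open, the fingers measure 114 mm over their backs; the gripper's body (76 mm by 85 mm) begins 54 mm behind the grasp point. The pads swing forward as they close: fully open they stand 13 mm farther back than shut.
Start: joints at [1.125, 0.264, 1.604, -0, 1.274, -0.037], TCP at [0.268, 0.619, 0.231] pointing down, gripper open.
Joint ranges: [-2.63, 2.63], [-0.94, 2.18], [0.31, 2.57], [-1.31, 4.45], [0, 2.66], [-2.55, 2.55]. Speed limits (rad/s): [2.57, 2.57, 3.14, 3.14, 3.14, 3.14].

### API

Orientations are given as a rotation vector (axis times angle).
In Python, from workcell import bot, cams gives the robot as it stands.
- The arm moves only by the tool play_rows, never from a script. Its argument "rows" is a list of rows, each a list of 2 entries, a list of its own where there are three numbers: the shift along the tool's x, y, z scaled (see below), then the turn, a rotation vector about the tool's x, y, z scaled (see below). A call has 1 to 20 rows; each row is the pose to reach, as a shift and turn from the pose commanded when the call began, along the tool's axes at that moment; what a row does not reach only later rows make up. The controller multiplies each number of a shift by 250 mm and each number of a turn by 45 degrees. A row lasts 1/12 s, in which the tool goes at most 41.7 mm and 7.16 degrees, less where a joint would pass 70% of its speed; a pose out of reach is approached as far as the arm can. A call with a number of a shift or a turn outside -1 to 1 is refused whole. A call with a gripper value outside its range is refused whole. "claw" is the opening, from -1 (shut) to 1 (fully open), set as the call begins (left out, the last holds). The fingers move at their own pace and stop on an object; "newtons" is the grip in N (left out, the last holds). Time passes only in rows, so rows that repeat a pose let the fingers close. It gives the time, the measured TCP pose, the force, the opening and the grip force at its end, in the units of the state.
- bot.read_state(): the state, without advancing time (a new reading comes with each control period).
- cams.read_camera(name): name is "scene" or "top" or "wrist"; returns a dict with "image" (480x640x3 uint8, red, green, blue), "K" (3x3 intrinsics, pixels), "T" (4x4, takes a point from camera to world coordinates); the wrist camera has in their place "mount" (4x4, takes a point from camera to tool coordinates, whose origin is the TCP and whose axes are the flange's). Camera axes: x right, y down, z forward; pixel columns grow to the right and rows downward; lengths in m; the calibration is good to about 2 mm. The wrist camera is an equidistant fisheye: a pixel r from the principal point sees the ray r / f radians off the axis. A picture is of the moment at which its call begins: read the wrist's pose just before it. There is no depth.
- bot.finish_job(): hands the job in; it is judged then, once.
The state is a dict: "time": time; "q": joint angles; "joint_vel": joint speeds; "joint_torque": joint torques, N m; "tool_pos": TCP position; "tcp_rot": TCP orientation; "wrist_force": force on the tool from outside, world axes, zero at the start; "torque": the same for the moment, N m; "width": opening from 0.0 (shut) to 1.0 (fully open); "grip_force": force on a finger pad.
Only numpy, scipy, OpenCV 4.12 (cv2) and the standard library are available. Lean on these libraries where they do the work, as an engineer would, in place of code of your own. Each camera call takes 0.05 s, during which the arm holds its last target. There are 200 camera calls.

## Working session

There is one attempt and no reset: what is moved stays moved. The work goes in short steps, Python scripts to look and compute and a tool call to move; the robot and the scene stay as the last step left them, time stands still between calls to the robot, and variables do not carry over. Pictures are saved under pics/ and viewed, at most 10 in all, crops included, and the job is handed in when it is done.

Besides the shell and the picture viewer there is one more tool, called as name(argument=value, ...) on one line, values as JSON. play_rows: Moves the arm, as the interface text tells. Its arguments: {"type":"object","properties":{"rows":{"type":"array","items":{"type":"array"}},"claw":{"type":"number"},"newtons":{"type":"number"}},"required":["rows"]}

```bash
mkdir -p pics; ls; python3 - <<'E'
from workcell import bot,cams
import cv2,numpy as np
np.set_printoptions(precision=4,suppress=True)
print(bot.read_state())
for n in ["scene","top"]:
    c=cams.read_camera(n); cv2.imwrite(f"pics/{n}0.png",c["image"][:,:,::-1]); print(n,c["K"],c["T"])
c=cams.read_camera("wrist");cv2.imwrite(f"pics/wrist0.png",c["image"][:,:,::-1]);print({k:c[k] for k in c if k!="image"})
E
```

```text
pics
{'time': 0.0, 'q': array([ 1.1251,  0.2648,  1.6054, -0.    ,  1.2737, -0.0369]), 'joint_vel': array([ 0.0004, -0.0019, -0.0005, -0.0002, -0.0005, -0.0009]), 'joint_torque': array([ -0.0022, -51.5115, -36.731 ,  -0.0004,   0.0133,   0.    ]), 'tool_pos': array([0.268 , 0.6187, 0.23  ]), 'tcp_rot': array([-0.6376, -3.0757,  0.0035]), 'wrist_force': array([ 0.3865,  0.3769, -0.6658]), 'torque': array([-0.0056,  0.0156,  0.03  ]), 'grip_force': 0.0, 'width': 1.0006878881617207}
scene [[451.1205   0.     320.0102]
 [  0.     451.1205 247.0555]
 [  0.       0.       1.    ]] [[ 0.6757 -0.5135  0.5289  0.0437]
 [-0.7372 -0.4706  0.4848 -0.4652]
 [-0.     -0.7175 -0.6965  0.7773]
 [ 0.      0.      0.      1.    ]]
top [[522.394    0.     324.5293]
 [  0.     522.394  235.4924]
 [  0.       0.       1.    ]] [[ 0.0161 -0.9936  0.1115  0.4671]
 [-0.9993 -0.0196 -0.0308  0.0672]
 [ 0.0328 -0.111  -0.9933  1.1788]
 [ 0.      0.      0.      1.    ]]
{'K': array([[371.6483,   0.    , 321.3246],
       [  0.    , 371.6483, 242.7469],
       [  0.    ,   0.    ,   1.    ]]), 'mount': array([[ 0.0002, -0.9448, -0.3277,  0.0849],
       [ 1.    ,  0.0001,  0.0003, -0.0006],
       [-0.0002, -0.3277,  0.9448, -0.1432],
       [ 0.    ,  0.    ,  0.    ,  1.    ]])}
```

View pics/top0.png

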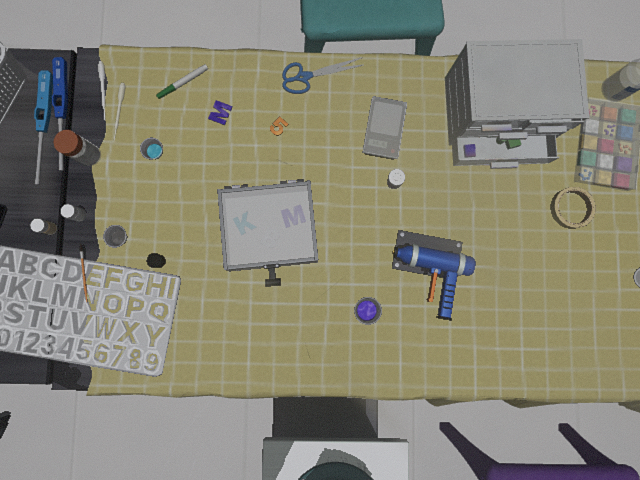

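View pics/scene0.png

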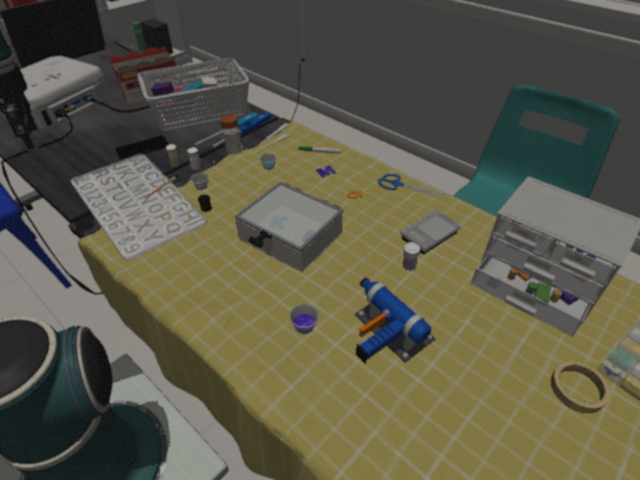

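The top view shows the box lid at about (268,225) with its T-handle at (272,280), the gun barrel running (400,253)–(475,265), its grip down to (445,318), the orange trigger at (433,285), the purple cup at (367,310), the vial at (397,178) and the jar at (156,260). The scene view agrees: the cup stands in front, between the gun and the box.

```bash
cat > h.py <<'E'
from workcell import bot,cams
import cv2,numpy as np
from scipy.spatial.transform import Rotation as R
np.set_printoptions(precision=4,suppress=True)
def ray(c,uv):
    K=c["K"];uv=np.atleast_2d(uv).astype(float)
    d=np.c_[(uv[:,0]-K[0,2])/K[0,0],(uv[:,1]-K[1,2])/K[1,1],np.ones(len(uv))]@c["T"][:3,:3].T
    return c["T"][:3,3],d
def plane(c,uv,z):
    o,d=ray(c,uv); return o+d*((z-o[2])/d[:,2])[:,None]
def mask(c,lo,hi,roi):
    m=cv2.inRange(cv2.cvtColor(c["image"],cv2.COLOR_RGB2HSV),lo,hi); k=np.zeros_like(m); x0,y0,x1,y1=roi;k[y0:y1,x0:x1]=m[y0:y1,x0:x1]
    return k
def big(m):
    cs=cv2.findContours(m,cv2.RETR_EXTERNAL,cv2.CHAIN_APPROX_NONE)[0]; return max(cs,key=cv2.contourArea)
E
python3 - <<'E'
from h import *
c=cams.read_camera("top")
m=mask(c,(105,110,30),(130,255,255),(385,230,490,330))
ys,xs=np.nonzero(m); P=plane(c,np.c_[xs,ys],0.085)
print("blue n",len(P))
# grip: pixels with row>280
g=P[ys>282]; mu=g.mean(0); u=np.linalg.svd(g[:,:2]-mu[:2])[2][0]; u*=-np.sign(u[0]); n=np.array([-u[1],u[0]])
s=(g[:,:2]-mu[:2]); print("grip centre",mu,"dir(-x)",u,"len",np.ptp(s@u),"wid",np.percentile(s@n,[2,98]), "tip",mu[:2]+u*(s@u).max())
mo=mask(c,(3,120,80),(20,255,255),(415,255,445,310)); ys,xs=np.nonzero(mo);o=plane(c,np.c_[xs,ys],0.087);mo_=o.mean(0);v=np.linalg.svd(o[:,:2]-mo_[:2])[2][0]; v*=-np.sign(v[0])
s=(o[:,:2]-mo_[:2]);print("trig",mo_,v,"len",np.ptp(s@v),np.ptp(s@[-v[1],v[0]]),"n",len(o),"tip",mo_[:2]+v*(s@v).max())
b=P[ys.size*0:][:0]
# barrel
m2=m.copy();m2[278:]=0; ys,xs=np.nonzero(m2);b=plane(c,np.c_[xs,ys],0.085)
r=cv2.minAreaRect(b[:,:2].astype(np.float32)*1000);print("barrel",r)
w=np.linalg.svd(b[:,:2]-b[:,:2].mean(0))[2][0];print(b.mean(0),w)
# handle/box
hsv=cv2.cvtColor(c["image"],cv2.COLOR_RGB2HSV)
md=mask(c,(0,0,0),(180,255,70),(255,263,295,295));ys,xs=np.nonzero(md);print("handle px",len(xs),xs.min(),xs.max(),ys.min(),ys.max())
print("handle rows",[(y,xs[ys==y].min(),xs[ys==y].max()) for y in np.unique(ys)])
ml=mask(c,(0,0,0),(180,60,255),(205,170,330,285)); r=cv2.minAreaRect(big(ml));bp=cv2.boxPoints(r);print("lid",bp);print(plane(c,bp,0.077))
for nm,(lo,hi,roi,z) in dict(cup=((120,90,50),(150,255,255),(345,290,390,330),.02),vial=((0,0,150),(180,60,255),(380,160,410,195),.062),jar=((0,0,0),(180,255,60),(140,245,172,275),.04)).items():
    q=mask(c,lo,hi,roi);k=big(q);(x,y),rr=cv2.minEnclosingCircle(k);print(nm,x,y,rr,plane(c,(x,y),z))
im=c["image"][165:330,205:490,::-1];cv2.imwrite("pics/crop.png",cv2.resize(im,None,fx=2.8,fy=2.8,interpolation=cv2.INTER_CUBIC))
E
```

```text
blue n 1456
grip centre [ 0.4584 -0.226   0.085 ] dir(-x) [-0.9849  0.1731] len 0.07293492628410697 wid [-0.0105  0.0109] tip [ 0.4248 -0.2201]
trig [ 0.4854 -0.1951  0.087 ] [-0.9845  0.1753] len 0.061656142130580904 0.00963166024961238 n 113 tip [ 0.4559 -0.1899]
barrel ((539.0380859375, -200.5146484375), (164.0276641845703, 49.68172836303711), 75.08549499511719)
[ 0.5416 -0.2009  0.085 ] [-0.2268 -0.9739]
handle px 174 262 294 263 286
handle rows [(np.int64(263), np.int64(291), np.int64(294)), (np.int64(264), np.int64(271), np.int64(289)), (np.int64(265), np.int64(264), np.int64(279)), (np.int64(266), np.int64(262), np.int64(279)), (np.int64(267), np.int64(263), np.int64(277)), (np.int64(268), np.int64(265), np.int64(274)), (np.int64(269), np.int64(268), np.int64(274)), (np.int64(270), np.int64(269), np.int64(274)), (np.int64(271), np.int64(270), np.int64(274)), (np.int64(272), np.int64(270), np.int64(273)), (np.int64(273), np.int64(270), np.int64(274)), (np.int64(274), np.int64(270), np.int64(275)), (np.int64(275), np.int64(270), np.int64(275)), (np.int64(276), np.int64(270), np.
[... 185 characters left out ...]
np.int64(280)), (np.int64(281), np.int64(266), np.int64(280)), (np.int64(282), np.int64(275), np.int64(280)), (np.int64(283), np.int64(271), np.int64(280)), (np.int64(284), np.int64(266), np.int64(280)), (np.int64(285), np.int64(266), np.int64(278)), (np.int64(286), np.int64(266), np.int64(266))]
lid [[205. 170.]
 [329. 170.]
 [329. 284.]
 [205. 284.]]
[[0.7266 0.2908 0.077 ]
 [0.733  0.0257 0.077 ]
 [0.4885 0.022  0.077 ]
 [0.4841 0.2808 0.077 ]]
cup 366.5 310.1666564941406 9.947176933288574 [[ 0.4335 -0.0639  0.02  ]]
vial 394.41351318359375 170.00843811035156 14.724210739135742 [[ 0.74   -0.1184  0.062 ]]
jar 155.89999389648438 260.70001220703125 9.192492485046387 [[0.533  0.3954 0.04  ]]
```

View pics/crop.png

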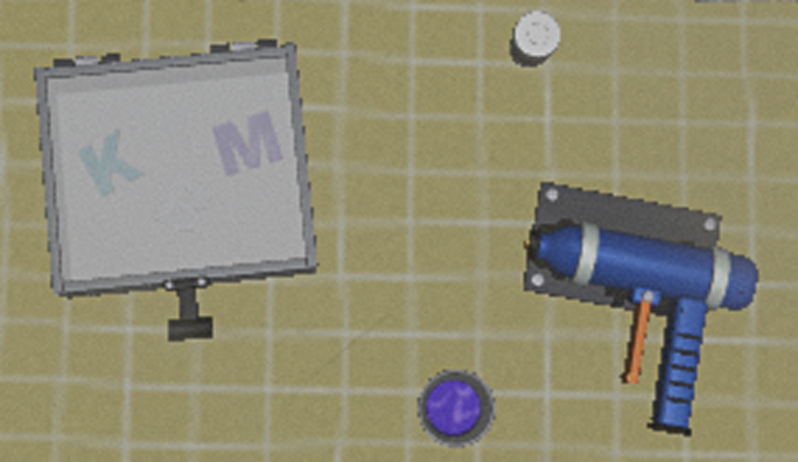

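The crop shows the T-bar at about (190,329), the trigger pivot screw at (648,297), the bead tip at (631,380), and the lid corners at (36,68), (294,44), (316,270) and (54,295).

```bash
cat >> h.py <<'E'
def cmd(pw,yaw_y=None,tilt=None):
    "shift/turn units for target TCP pw (tool down, tool y along unit vec yaw_y)"
    s=bot.read_state();A=R.from_rotvec(s["tcp_rot"])
    sh=A.inv().apply(np.array(pw)-s["tool_pos"])/0.25
    if yaw_y is None: return sh
    y=np.array([*yaw_y,0.]);y/=np.linalg.norm(y);z=np.array([0,0,-1.]);B=R.from_matrix(np.c_[np.cross(y,z),y,z])
    return sh,(A.inv()*B).as_rotvec()/np.radians(45)
E
python3 - <<'E'
from h import *
c=cams.read_camera("top")
f=lambda x,y:(205+x/2.8,165+y/2.8)
piv=plane(c,f(648,297),.092)[0];tip=plane(c,f(631,381),.087)[0];print("pivot",piv,"tip",tip,np.linalg.norm((piv-tip)[:2]))
ex=np.array([.985,-.174]);ey=np.array([.174,.985])
mg=np.array([.4584,-.226])  # grip centreline @ .085
print("stand coords rel pivot: grip line y", (mg-piv[:2])@ey, "trig y",(np.array([.4854,-.1951])-piv[:2])@ey)
col=[plane(c,f(*p),.078)[0] for p in [(590,247),(721,272)]];print("collars",col, [(q[:2]-piv[:2])@ex for q in col])
gt=plane(c,f(670,430),.085)[0];print("grip end rel pivot x",(gt[:2]-piv[:2])@ex)
s0=piv[:2]-46*.001*ex-21e-3*ey;print("squeeze pt",s0)
L=plane(c,[f(*p) for p in [(36,68),(294,44),(316,270),(54,295)]],.078);print("lid",L)
print("sizes",[np.linalg.norm(L[i]-L[(i+1)%4]) for i in range(4)])
h=plane(c,f(190,329),.079)[0];print("handle",h)
back=(L[0]+L[1])/2;front=(L[2]+L[3])/2;d=(back-front)[:2];d/=np.linalg.norm(d);e=(L[3]-L[2])[:2];e/=np.linalg.norm(e);e2=(L[0]-L[1])[:2];e2/=np.linalg.norm(e2)
print("dir x",d,"dir y",e,e2,"handle-front",(front[:2]-h[:2])@d,"lat",(h-front)[:2]@[-d[1],d[0]],"front-.036",front[:2]-.036*d)
print(cmd([s0[0],s0[1],.2],ey))
E
```

```text
pivot [ 0.5189 -0.202   0.092 ] tip [ 0.4563 -0.19    0.087 ] 0.06372501334837125
stand coords rel pivot: grip line y -0.03413517314122709 trig y 0.0009993268587729278
collars [array([ 0.5567, -0.1614,  0.078 ]), array([ 0.5395, -0.2615,  0.078 ])] [np.float64(0.030175803182400415), np.float64(0.03066635138095733)]
grip end rel pivot x -0.09386882707761664
squeeze pt [ 0.4699 -0.2147]
lid [[0.6852 0.2617 0.078 ]
 [0.7083 0.0661 0.078 ]
 [0.5354 0.0463 0.078 ]
 [0.5132 0.2417 0.078 ]]
sizes [np.float64(0.19696968608934795), np.float64(0.17401905162773443), np.float64(0.1967277136318593), np.float64(0.1731516364376562)]
handle [0.4896 0.1396 0.079 ]
dir x [0.9934 0.1149] dir y [-0.113   0.9936] [-0.1174  0.9931] handle-front 0.03501487834519723 lat -0.00034542776644496797 front-.036 [0.4886 0.1399]
(array([-2.0663, -2.7393,  0.1254]), array([-0.0014, -0.0003, -0.2979]))
```

play_rows(rows=[[[-0.7,-0.9,0],[0,0,0]],[[-0.7,-0.9,0],[0,0,0]],[[-0.7,-0.9,0],[0,0,0]],[[-0.7,-0.9,0],[0,0,0]],[[-0.7,-0.9,0],[0,0,0]],[[-0.7,-0.9,0],[0,0,0]],[[-0.7,-0.9,0],[0,0,0]],[[-0.7,-0.9,0],[0,0,0]]], claw=1)

```text
time: 0.92
tool_pos: [0.3401, 0.3381, 0.231]
tcp_rot: [0.644, 3.074, -0.005]
wrist_force: [0.2, -0.9, 0.1]
width: 0.998
grip_force: 0.0
```

play_rows(rows=[[[-0.7,-0.9,0],[0,0,0]],[[-0.7,-0.9,0],[0,0,0]],[[-0.7,-0.9,0],[0,0,0]],[[-0.7,-0.9,0],[0,0,0]],[[-0.7,-0.9,0],[0,0,0]],[[-0.7,-0.9,0],[0,0,0]],[[-0.7,-0.9,0],[0,0,0]],[[-0.7,-0.9,0],[0,0,0]]])

```text
time: 1.58
tool_pos: [0.412, 0.0624, 0.2317]
tcp_rot: [0.647, 3.072, -0.004]
wrist_force: [0.6, -0.4, -0.0]
width: 1.002
grip_force: 0.0
```

play_rows(rows=[[[-0.67,-0.92,0],[0,0,-0.3]],[[-0.67,-0.92,0],[0,0,-0.3]],[[-0.67,-0.92,0],[0,0,-0.3]],[[-0.67,-0.92,0],[0,0,-0.3]],[[-0.67,-0.92,0],[0,0,-0.3]],[[-0.67,-0.92,0],[0,0,-0.3]],[[-0.67,-0.92,0],[0,0,-0.3]],[[-0.67,-0.92,0],[0,0,-0.3]],[[-0.67,-0.92,0],[0,0,-0.3]]])

```text
time: 2.33
tool_pos: [0.4737, -0.2119, 0.231]
tcp_rot: [-0.277, -3.129, -0.0]
wrist_force: [0.4, 0.6, 0.2]
width: 1.0
grip_force: 0.0
```

```bash
cat >> h.py <<'E'
def wproj(c,st,P):
    M=c["mount"];A=R.from_rotvec(st["tcp_rot"]).as_matrix();K=c["K"]
    t=(np.atleast_2d(P)-st["tool_pos"])@A; p=(t-M[:3,3])@M[:3,:3]
    th=np.arctan2(np.hypot(p[:,0],p[:,1]),p[:,2]);ph=np.arctan2(p[:,1],p[:,0])
    return np.c_[K[0,2]+K[0,0]*th*np.cos(ph),K[1,2]+K[1,1]*th*np.sin(ph)]
E
python3 - <<'E'
from h import *
st=bot.read_state();c=cams.read_camera("wrist");print(st)
ex=np.array([.985,-.174,0]);ey=np.array([.174,.985,0]);p=np.array([.5189,-.202,0])
im=c["image"][:,:,::-1].copy()
# expected: trigger bead top, pivot top, grip end-cap corners top
for x,y,z in [(-62,4,89),(0,4,89),(-97,-18,78),(-97,-42,78),(-46,8,89)]:
    q=wproj(c,st,p+ex*x*1e-3+ey*(y-4)*1e-3+[0,0,z*1e-3])[0];print((x,y,z),q);cv2.circle(im,(int(q[0]),int(q[1])),3,(0,255,255),1)
cv2.imwrite("pics/w1.png",im)
print(cmd([.4697,-.2218,.059],ey[:2]))
E
```

```text
{'time': 2.3333, 'q': array([-0.4688, -0.0327,  1.9335,  0.0002,  1.2411, -1.8631]), 'joint_vel': array([ 0.0487, -0.0348,  0.0417,  0.0252,  0.0261,  0.0191]), 'joint_torque': array([ -1.403 , -33.9397, -36.9516,  -0.252 ,  -0.1885,  -0.195 ]), 'tool_pos': array([ 0.4737, -0.2119,  0.231 ]), 'tcp_rot': array([-0.2769, -3.1292, -0.0004]), 'wrist_force': array([0.4264, 0.5636, 0.2262]), 'torque': array([-0.0162,  0.0364,  0.0382]), 'grip_force': 0.0, 'width': 1.000036207693097}
(-62, 4, 89) [344.1293 202.9548]
(0, 4, 89) [342.7798 275.1757]
(-97, -18, 78) [316.1506 157.1872]
(-97, -42, 78) [286.0347 157.4812]
(-46, 8, 89) [348.8102 222.4743]
(array([ 0.0049, -0.0492,  0.6874]), array([ 0.0016, -0.0013, -0.0003]))
```

View pics/w1.png

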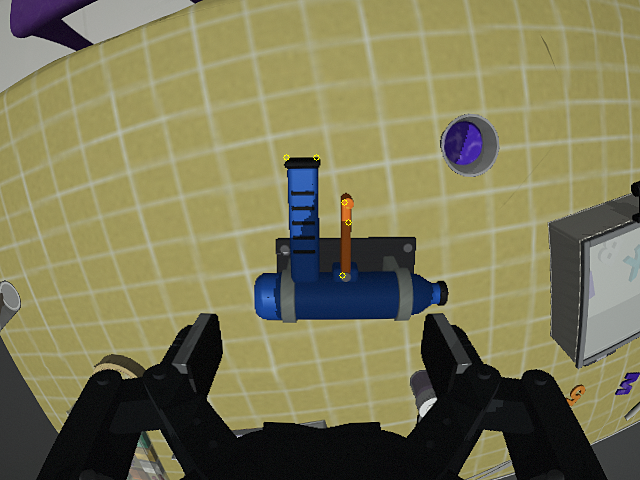

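The wrist view shows the bead at (347,203), the pivot at (344,275) and the grip's end cap at 285–321. The projections sit about 2 px to the left, so I shift the target 1.5 mm toward +y and go down.

play_rows(rows=[[[0.005,-0.043,0.1],[0,0,0]],[[0.005,-0.043,0.2],[0,0,0]],[[0.005,-0.043,0.3],[0,0,0]],[[0.005,-0.043,0.4],[0,0,0]],[[0.005,-0.043,0.5],[0,0,0]],[[0.005,-0.043,0.6],[0,0,0]],[[0.005,-0.043,0.7],[0,0,0]],[[0.005,-0.043,0.7],[0,0,0]],[[0.005,-0.043,0.7],[0,0,0]]])

```text
time: 3.13
tool_pos: [0.4684, -0.2178, 0.0551]
tcp_rot: [-0.268, -3.126, -0.003]
wrist_force: [-0.6, -0.4, -0.0]
width: 0.997
grip_force: 0.0
```

play_rows(rows=[[[0,0,0],[0,0,0]],[[0,0,0],[0,0,0]],[[0,0,0],[0,0,0]],[[0,0,0],[0,0,0]],[[0,0,0],[0,0,0]],[[0,0,0],[0,0,0]],[[0,0,0],[0,0,0]],[[0,0,0],[0,0,0]],[[0,0,0],[0,0,0]],[[0,0,0],[0,0,0]]], claw=-1, newtons=25)

```text
time: 3.97
tool_pos: [0.4717, -0.2186, 0.0588]
tcp_rot: [0.273, 3.126, 0.005]
wrist_force: [0.6, 11.4, 8.7]
width: 0.451
grip_force: 25.0
```

```bash
python3 - <<'E'
from h import *
st=bot.read_state();c=cams.read_camera("wrist");print(st["time"],st["width"]*85,st["grip_force"],st["wrist_force"],st["tool_pos"])
cv2.imwrite("pics/w2.png",c["image"][:,:,::-1])
E
```

```text
3.9667 38.29874059684749 24.989633783698082 [ 0.6015 11.4024  8.696 ] [ 0.4717 -0.2186  0.0588]
```

View pics/w2.png

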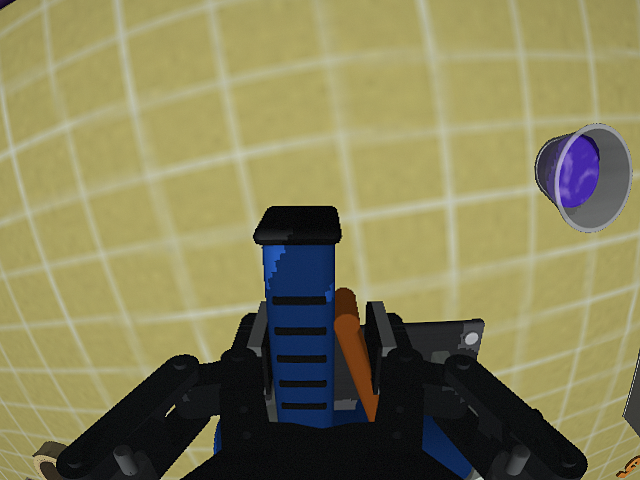

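The trigger is swung in against the grip: its bead is at (345,300), touching the grip, and the measured opening is 38 mm. I'll squeeze a bit harder briefly, then release.

play_rows(rows=[[[0,0,0],[0,0,0]],[[0,0,0],[0,0,0]],[[0,0,0],[0,0,0]],[[0,0,0],[0,0,0]],[[0,0,0],[0,0,0]]], newtons=45)

```text
time: 4.43
tool_pos: [0.4717, -0.2189, 0.059]
tcp_rot: [0.272, 3.126, 0.005]
wrist_force: [2.1, 10.8, 7.9]
width: 0.441
grip_force: 42.6
```

play_rows(rows=[[[0,0,0],[0,0,0]],[[0,0,0],[0,0,0]],[[0,0,0],[0,0,0]],[[0,0,0],[0,0,0]],[[0,0,0],[0,0,0]],[[0,0,0],[0,0,0]],[[0,0,0],[0,0,0]],[[0,0,0],[0,0,0]],[[0,0,0],[0,0,0]],[[0,0,0],[0,0,0]]], claw=1)

```text
time: 5.27
tool_pos: [0.4698, -0.2208, 0.0563]
tcp_rot: [-0.272, -3.13, 0.0]
wrist_force: [0.2, 0.2, 0.9]
width: 0.999
grip_force: 0.0
```

```bash
python3 - <<'E'
from h import *
st=bot.read_state();c=cams.read_camera("wrist");print(st["time"],st["tool_pos"],st["tcp_rot"])
cv2.imwrite("pics/w3.png",c["image"][:,:,::-1])
E
```

```text
5.2667 [ 0.4698 -0.2208  0.0563] [-0.2719 -3.1297  0.    ]
```

View pics/w3.png

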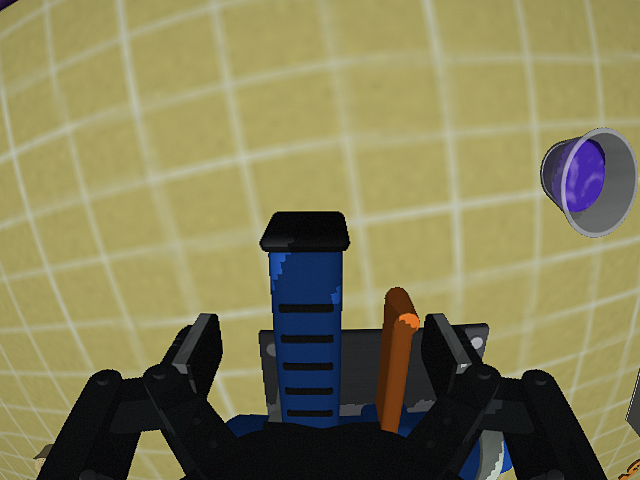

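The trigger is back out, parallel to the grip, with its bead at (400,305). Next I rise and go over to the handle.

play_rows(rows=[[[0,0,-0.15],[0,0,0]],[[0,0,-0.3],[0,0,0]],[[0,0,-0.45],[0,0,0]],[[0,0,-0.6],[0,0,0]],[[0,0,-0.7],[0,0,0]],[[0.08,0.7,-0.7],[0,0,0]],[[0.08,0.7,-0.7],[0,0,0]],[[0.08,0.7,-0.7],[0,0,0]],[[0.08,0.7,-0.7],[0,0,0]],[[0.08,0.7,-0.7],[0,0,0]],[[0.08,0.7,-0.7],[0,0,0]]])

```text
time: 6.23
tool_pos: [0.4801, -0.0423, 0.2313]
tcp_rot: [0.264, 3.13, 0.001]
wrist_force: [1.0, -0.3, 0.1]
width: 1.003
grip_force: 0.0
```

play_rows(rows=[[[0.095,0.736,0],[0,0,-0.37]],[[0.095,0.736,0],[0,0,-0.37]],[[0.095,0.736,0],[0,0,-0.37]],[[0.095,0.736,0],[0,0,-0.37]],[[0.095,0.736,0],[0,0,-0.37]],[[0.095,0.736,0],[0,0,-0.37]],[[0.095,0.736,0],[0,0,-0.37]],[[0.095,0.736,0],[0,0,-0.37]]])

```text
time: 6.9
tool_pos: [0.4887, 0.1389, 0.231]
tcp_rot: [0.183, -3.136, 0.002]
wrist_force: [-0.8, 0.2, -0.6]
width: 1.0
grip_force: 0.0
```

```bash
python3 - <<'E'
from h import *
st=bot.read_state();c=cams.read_camera("wrist");print(st["time"],st["tool_pos"],st["tcp_rot"],st["q"])
im=c["image"][:,:,::-1].copy()
d=np.array([.9934,.1149,0]);e=np.array([-.1149,.9934,0]);h=np.array([.489,.1398,.075])
for a,b,z in [(0,17,8),(0,-17,8),(-8,0,0),(36,100,3),(36,-100,3)]:
    q=wproj(c,st,h+d*a*1e-3+e*b*1e-3+[0,0,z*1e-3])[0];print((a,b,z),q);cv2.circle(im,(int(q[0]),int(q[1])),3,(0,255,255),1)
cv2.imwrite("pics/w4.png",im)
print(cmd([.489,.1398,.054],e[:2]))
E
```

```text
6.9 [0.4887 0.1389 0.231 ] [ 0.1832 -3.1357  0.002 ] [ 0.2287 -0.0538  1.9539 -0.0012  1.2424 -1.4584]
(0, 17, 8) [343.6947 224.9755]
(0, -17, 8) [302.0894 224.8863]
(-8, 0, 0) [322.8964 212.9724]
(36, 100, 3) [435.2008 263.0261]
(36, -100, 3) [210.0614 262.5946]
(array([-0.0018,  0.0049,  0.7081]), array([-0.0012, -0.0006,  0.0008]))
```

View pics/w4.png

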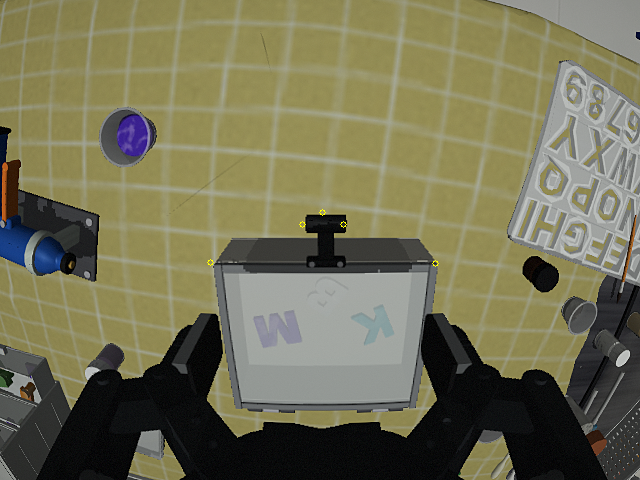

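The wrist view shows the T-bar at 305–347 × 215–231, about 3 px right of the prediction (+2 mm y) and 1 mm nearer the robot. I go down, close on the ends, and check.

play_rows(rows=[[[0.003,0.013,0.1],[0,0,0]],[[0.003,0.013,0.2],[0,0,0]],[[0.003,0.013,0.3],[0,0,0]],[[0.003,0.013,0.4],[0,0,0]],[[0.003,0.013,0.5],[0,0,0]],[[0.003,0.013,0.6],[0,0,0]],[[0.003,0.013,0.7],[0,0,0]],[[0.003,0.013,0.7],[0,0,0]],[[0.003,0.013,0.7],[0,0,0]]])

```text
time: 7.7
tool_pos: [0.4861, 0.1418, 0.0551]
tcp_rot: [0.181, -3.132, 0.002]
wrist_force: [-0.4, 0.0, 0.6]
width: 1.0
grip_force: 0.0
```

play_rows(rows=[[[0,0,0],[0,0,0]],[[0,0,0],[0,0,0]],[[0,0,0],[0,0,0]],[[0,0,0],[0,0,0]],[[0,0,0],[0,0,0]],[[0,0,0],[0,0,0]],[[0,0,0],[0,0,0]],[[0,0,0],[0,0,0]],[[0,0,0],[0,0,0]],[[0,0,0],[0,0,0]]], claw=-1, newtons=35)

```text
time: 8.53
tool_pos: [0.4888, 0.1424, 0.0582]
tcp_rot: [-0.186, 3.133, -0.004]
wrist_force: [0.3, -6.8, 7.1]
width: 0.391
grip_force: 35.8
```

```bash
python3 - <<'E'
from h import *
st=bot.read_state();c=cams.read_camera("wrist");print(st["time"],st["tool_pos"],st["tcp_rot"],st["width"]*85,st["wrist_force"])
cv2.imwrite("pics/w5.png",c["image"][:,:,::-1])
r=.21;a0=np.arctan2(.001,.21)
for k in np.linspace(0,.785,13)[1:]:
    dx=r*(np.cos(a0)-np.cos(a0+k));dz=r*(np.sin(a0+k)-np.sin(a0));print(round(-dx/.25,3),round(-dz/.25,3))
E
```

```text
8.5333 [0.4888 0.1424 0.0582] [-0.1865  3.1334 -0.004 ] 33.243017228660776 [ 0.2552 -6.7733  7.1248]
-0.002 -0.055
-0.008 -0.11
-0.017 -0.164
-0.03 -0.217
-0.046 -0.27
-0.065 -0.321
-0.088 -0.371
-0.114 -0.419
-0.144 -0.466
-0.176 -0.51
-0.211 -0.553
-0.249 -0.593
```

View pics/w5.png

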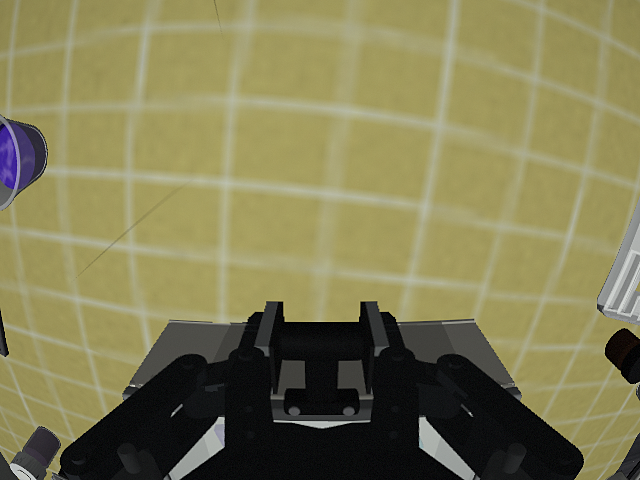

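The bar is pinched between the pads at 275–372, level and centred. I lift along the hinge arc.

play_rows(rows=[[[-0.001,0,-0.028],[0,0,0]],[[-0.002,0,-0.055],[0,0,0]],[[-0.005,0,-0.082],[0,0,0]],[[-0.008,0,-0.11],[0,0,0]],[[-0.012,0,-0.137],[0,0,0]],[[-0.017,0,-0.164],[0,0,0]],[[-0.023,0,-0.19],[0,0,0]],[[-0.03,0,-0.217],[0,0,0]],[[-0.038,0,-0.244],[0,0,0]],[[-0.046,0,-0.27],[0,0,0]],[[-0.055,0,-0.296],[0,0,0]],[[-0.065,0,-0.321],[0,0,0]]])

```text
time: 9.58
tool_pos: [0.5042, 0.1442, 0.137]
tcp_rot: [-0.185, 3.135, -0.004]
wrist_force: [3.9, -4.5, -4.1]
width: 0.388
grip_force: 35.1
```

play_rows(rows=[[[-0.011,0,-0.025],[0,0,0]],[[-0.023,0,-0.05],[0,0,0]],[[-0.036,0,-0.074],[0,0,0]],[[-0.049,0,-0.098],[0,0,0]],[[-0.064,0,-0.121],[0,0,0]],[[-0.079,0,-0.145],[0,0,0]],[[-0.095,0,-0.167],[0,0,0]],[[-0.111,0,-0.189],[0,0,0]],[[-0.128,0,-0.211],[0,0,0]],[[-0.146,0,-0.232],[0,0,0]],[[-0.165,0,-0.252],[0,0,0]],[[-0.184,0,-0.272],[0,0,0]],[[-0.184,0,-0.272],[0,0,0]],[[-0.184,0,-0.272],[0,0,0]],[[-0.184,0,-0.272],[0,0,0]]])

```text
time: 10.83
tool_pos: [0.5487, 0.1496, 0.2045]
tcp_rot: [0.185, -3.135, 0.004]
wrist_force: [-0.9, -5.9, -2.0]
width: 0.393
grip_force: 35.2
```

```bash
python3 - <<'E'
from h import *
st=bot.read_state();print(st["time"],st["tool_pos"],st["tcp_rot"],st["width"]*85,st["grip_force"],st["wrist_force"])
d=np.array([.9934,.1149,0]);v=st["tool_pos"]-[.4888,.1424,.0582]
print("angle via z",np.degrees(np.arcsin((v[2]+.001)/.21)),"via x",np.degrees(np.arccos(1-v@d/.21)))
a=cams.read_camera("scene")["image"][120:320,190:430,::-1];b=cams.read_camera("wrist")["image"][:,:,::-1]
cv2.imwrite("pics/f.png",np.hstack([cv2.resize(a,(400,333)),cv2.resize(b,(400,333))]))
E
```

```text
10.8333 [0.5487 0.1496 0.2045] [ 0.1849 -3.1347  0.004 ] 33.37104337794676 35.204529762268066 [-0.9125 -5.9326 -1.9714]
angle via z 44.54860301426704 via x 44.550279034816775
```

View pics/f.png

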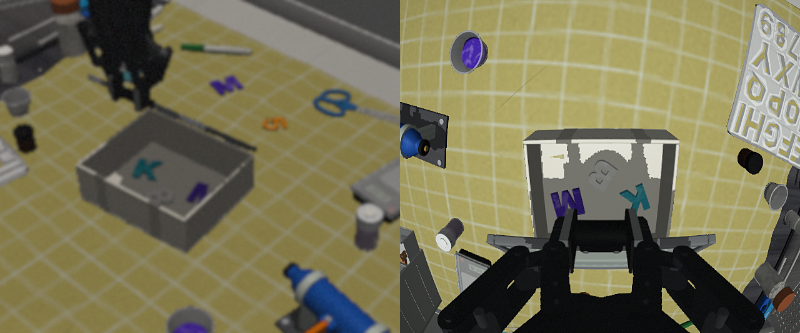

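The lid is open at about 44.5° by both the height and the reach of the tool. The fingers hold the bar, and the box is open with the letters visible. The vial, cup and jar stand untouched. I hold a moment and hand in.

play_rows(rows=[[[0,0,0],[0,0,0]],[[0,0,0],[0,0,0]],[[0,0,0],[0,0,0]],[[0,0,0],[0,0,0]],[[0,0,0],[0,0,0]],[[0,0,0],[0,0,0]]])

```text
time: 11.43
tool_pos: [0.5486, 0.1496, 0.2045]
tcp_rot: [0.185, -3.135, 0.004]
wrist_force: [-1.0, -5.1, -2.2]
width: 0.389
grip_force: 35.2
```

```bash
python3 -c "
from workcell import bot
print(bot.read_state()['tool_pos']); print(bot.finish_job())"
```

```text
[0.54864635 0.14958416 0.20445232]
the job is handed in; nothing more can be done
None
```

The job is handed in, verdict not reported: I squeezed the trigger fully in and let it spring back with the lid shut, and the fingers now hold the lid open at about 44.5°, with the vial, cup and jar left standing where they were.

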